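Load the full tin in the carrier and lock it

ROBOT

A 7-joint arm with a two-finger parallel gripper is mounted at the origin on the work surface. World frame = base frame: x ahead of the robot, y to its left, z up, the work surface at z = 0. Lengths are in m, angles in rad, forces in N, time in s.
With the tool pointing down it reaches from about 0.425 to 0.925 m from the base axis. Payload 6.8 kg.
Tool frame: the origin (TCP) lies midway between the tips of the shut fingers; the grasp point (between the pads) lies 19 mm behind it (bot.tcp_to_grasp is the distance from the TCP to the grasp point, in m); z points along the fingers, x is the direction in which the jaws open and shut, and the axes are right-handed (so a half turn about z gives the same grasp; the last joint's range is limited). The gripper opens to 88 mm and grips with 3 to 60 N. Pads are 20 mm wide; open, the fingers measure 115 mm over their backs; the gripper's body (75 mm by 178 mm) begins 61 mm behind the grasp point.
Start: joints at [1.152, 0.477, 0.022, 1.555, -0.011, 1.109, -0.083], TCP at [0.206, -0.643, 0.223] pointing down, gripper open.
Joint ranges: [-2.96, 2.96], [-0.34, 2.1], [-1.41, 1.46], [0.24, 2.44], [-1.37, 4.51], [0.17, 1.92], [-2.96, 2.96]. Speed limits (rad/s): [2.39, 2.39, 3.14, 3.14, 3.14, 3.14, 3.14].

INTERFACE

Orientations are given as a unit quaternion [x, y, z, w].
In Python, from plant import sense, imaging, workorder, bot gives the robot as it stands.
- The arm moves only by the tool step_arm, never from a script. Its argument "moves" is a list that holds one entry, the list of rows, each a list of 7 numbers: the closure, from 0 (fully open) to 1 (shut), then the shift along the world's x, y, z in mm, then the turn, a rotation vector about the world's x, y, z in rad. A call has 1 to 8 rows; each row shifts and turns the commanded pose from where the row before left it; what a row does not reach is not made up. A row lasts 1/8 s, in which the tool goes at most 62.5 mm and 10.7 degrees, less where a joint would pass 70% of its speed; a pose out of reach is approached as far as the arm can. A call with a gripper value outside its range is refused whole. The fingers move at their own pace and stop on an object; the grip force is fixed at half the most. Time passes only in rows, so rows that do not move let the fingers close. It gives the time, the measured TCP pose, the force and the opening at its end, in the units of the state.
- sense(): the state, without advancing time (a new reading comes with each control period).
- imaging.grab_frame(name): name is "scene" or "top" or "wrist"; returns a dict with "frame" (420x560x3 uint8, red, green, blue), "mtx" (3x3 intrinsics, pixels), "cam_to_world" (4x4, takes a point from camera to world coordinates). Camera axes: x right, y down, z forward; pixel columns grow to the right and rows downward; lengths in m; the calibration is good to about 2 mm. A picture is of the moment at which its call begins. There is no depth.
- workorder.hand_in(): hands the job in, once; it reports no verdict.
The state is a dict: "time": time; "joint_pos": joint angles; "qd": joint speeds; "effort": joint torques, N m; "eef_pos": TCP position; "tcp_rot": TCP orientation; "ft_force": force on the tool from outside, world axes, zero at the start; "ft_torque": the same for the moment, N m; "grip_width": opening from 0.0 (shut) to 1.0 (fully open).
Only numpy, scipy, OpenCV 4.12 (cv2) and the standard library are available. Lean on these libraries where they do the work, as an engineer would, in place of code of your own. Each camera call takes 0.05 s, during which the arm holds its last target. There are 200 camera calls.

TASK

First slide the carrier's lock grip back, away from the bay, to its open end stop. Then feel which of the two closed tins is heavier: lift the one nearer the carrier clear of the bench and set it back where it stood, then lift the other. Set the heavier one gently upright in the carrier's bay, leave the lighter one standing on the bench, and slide the lock grip fully home to its closed end stop over the tin; leave everything else lying where it is.

Things in the scene. Friction and masses are not known exactly. Their poses are not given: they have to be found in the camera images.
- carrier: Grey steel tin carrier, fixed. Origin: middle of its bay, at bench level; y runs to the lock, z up. Bay: shallow tray for one upright tin, long side along y; floor 6 mm up, inside 70 (x) by 112 (y), lips 4 thick, tops 18 above bench. A 46 wide rail, top 76 above bench, stands at y = 67 to 203; the lock slides on it. The carrier is 90 wide, y = -65 to 207.
- lock (a joint): Transport lock slide on the rail, m: 0 at its open stop (away from the bay, carrier +y), 0.070 at its closed stop (home). Rigid stops, about 3 N friction, no spring, stays where left. Its tongue (30 wide, 85 to 91 mm above bench, 7 over a tin in the bay) has its tip at carrier y = 0.070 m - lock: clear of the bay when open. Starts part-way, blocking the bay.
- lock_grip (a point): Centre of the lock's black upright grip tab: 40 wide (carrier x), 14 thick (y), 40 high (mm), axes as the carrier's. Moves with the lock: at carrier (0, 0.165 m - lock, 0.115 m), top 135 mm above bench. It stands mid-way on the slide's 50 by 50 block, top 95 above bench. Push either broad face along carrier y.
- tin_p_mid (a point): One of two closed metal tins that look alike, upright: 54 wide (its x), 96 long (its y), 72 high (mm); this point is its centre, 36 above its underside, z up. One tin is full of fittings (0.6 to 0.85 kg), the other nearly empty (0.2 to 0.4 kg); which is which cannot be seen and changes place. Grasp across the 54 width, from above.
- tin_q_mid (a point): One of two closed metal tins that look alike, upright: 54 wide (its x), 96 long (its y), 72 high (mm); this point is its centre, 36 above its underside, z up. One tin is full of fittings (0.6 to 0.85 kg), the other nearly empty (0.2 to 0.4 kg); which is which cannot be seen and changes place. Grasp across the 54 width, from above.
- union: Bystander, not to be disturbed: copper pipe union lying on its hexagon, 76 long, 36 high (mm). Origin on its underside at its middle.
- end_cap: Bystander, not to be disturbed: round zinc end cap, 64 diameter, 34 high (mm). Origin on its underside at its middle.
- drain_cock: Bystander, not to be disturbed: brass drain cock with a flat tee handle, about 90 long, 50 high (mm). Origin on its underside at its middle.
- nut_driver: Bystander, not to be disturbed: red handled nut driver, about 200 long (mm). Origin on its underside at its middle.
- tee: Bystander, not to be disturbed: copper pipe tee, 88 long, 37 high (mm). Origin on its underside at its middle.
- g_clamp: Bystander, not to be disturbed: dark iron G-clamp lying flat, 130 by 70, 18 thick (mm). Origin on its underside at its middle.
- wrench: Bystander, not to be disturbed: steel open-ended wrench lying flat, about 190 long (mm). Origin on its underside at its middle.
Not all that is in view belongs to the job. What is shaped like the part that bears tin_p_mid but green is not meant. What is shaped like the part that bears tin_q_mid but turquoise is not meant.

How it is judged:
On the way, in this order (a step that is already met when the one before it is completed fails the run):
1. the lock is at its open end stop (within 4 mm) (value of joint lock below 0.004 m), for 0.1 s.
2. the tin nearer the carrier is lifted at least 15 mm while the other stands on its side of the bench (((world y of tin_p_mid below 0.27 m and height (world z) of tin_p_mid above 0.051 m and world y of tin_q_mid above 0.27 m and height (world z) of tin_q_mid between 0.032 and 0.04 m and angle between tin_q_mid's own z axis and vertical below 0.06 rad) or (world y of tin_q_mid below 0.27 m and height (world z) of tin_q_mid above 0.051 m and world y of tin_p_mid above 0.27 m and height (world z) of tin_p_mid between 0.032 and 0.04 m and angle between tin_p_mid's own z axis and vertical below 0.06 rad))), for 0.1 s.
3. the tin farther from the carrier is lifted at least 15 mm while the first stands back on its side of the bench (((world y of tin_p_mid above 0.27 m and height (world z) of tin_p_mid above 0.051 m and world y of tin_q_mid between 0.08 and 0.27 m and height (world z) of tin_q_mid between 0.032 and 0.04 m and angle between tin_q_mid's own z axis and vertical below 0.06 rad) or (world y of tin_q_mid above 0.27 m and height (world z) of tin_q_mid above 0.051 m and world y of tin_p_mid between 0.08 and 0.27 m and height (world z) of tin_p_mid between 0.032 and 0.04 m and angle between tin_p_mid's own z axis and vertical below 0.06 rad))), for 0.1 s.
4. the heavier tin stands released in the bay, weighing on it with over 5 N (((x of tin_p_mid in the frame of carrier between -0.014 and 0.014 m and y of tin_p_mid in the frame of carrier between -0.014 and 0.014 m and z of tin_p_mid in the frame of carrier between 0.038 and 0.046 m and angle between tin_p_mid's own z axis and vertical below 0.06 rad and contact force between the fingers and tin_p below 0.3 N and contact force between tin_p and carrier above 5 N) or (x of tin_q_mid in the frame of carrier between -0.014 and 0.014 m and y of tin_q_mid in the frame of carrier between -0.014 and 0.014 m and z of tin_q_mid in the frame of carrier between 0.038 and 0.046 m and angle between tin_q_mid's own z axis and vertical below 0.06 rad and contact force between the fingers and tin_q below 0.3 N and contact force between tin_q and carrier above 5 N))), for 0.2 s.
5. the lock is home at its closed end stop (within 4 mm) (value of joint lock above 0.066 m), for 0.1 s.
At the end, for the whole second after the job is handed in: The heavier tin (over 5 N on the carrier) stands upright within 0.06 rad on the bay's floor, centred within 14 mm in x and y; the lock is within 4 mm of its closed stop; the lighter tin stands upright on the bench; both are released and at rest (((x of tin_p_mid in the frame of carrier between -0.014 and 0.014 m and y of tin_p_mid in the frame of carrier between -0.014 and 0.014 m and z of tin_p_mid in the frame of carrier between 0.038 and 0.046 m and angle between each of tin_p_mid, tin_q_mid's own z axis and vertical below 0.06 rad and contact force between the fingers and tin_p below 0.3 N and contact force between tin_p and carrier above 5 N and height (world z) of tin_q_mid between 0.032 and 0.04 m) or (x of tin_q_mid in the frame of carrier between -0.014 and 0.014 m and y of tin_q_mid in the frame of carrier between -0.014 and 0.014 m and z of tin_q_mid in the frame of carrier between 0.038 and 0.046 m and angle between each of tin_q_mid, tin_p_mid's own z axis and vertical below 0.06 rad and contact force between the fingers and tin_q below 0.3 N and contact force between tin_q and carrier above 5 N and height (world z) of tin_p_mid between 0.032 and 0.04 m)) and value of joint lock above 0.066 m and linear speed of each of tin_p, tin_q below 0.02 m/s); the robot touches nothing.
It fails at once if a bystander is shifted by more than 25 mm (distance of any of union, end_cap, drain_cock, nut_driver, tee, g_clamp, wrench from where it was at the start of the episode above 0.025 m).
It fails at once if a tin is dropped: it moves at over 0.5 m/s (a fall of 13 mm) while no finger holds it ((contact force between the fingers and tin_p below 0.3 N and linear speed of tin_p above 0.5 m/s) or (contact force between the fingers and tin_q below 0.3 N and linear speed of tin_q above 0.5 m/s)).
It also fails if it takes over 72 s, if anything falls off the work surface, if the arm or the gripper's body presses on something with over 40 N, if the wrist force passes 120 N, or if a joint passes its speed limit or range.

## Working session

There is one attempt and no reset: what is moved stays moved. The work goes in short steps, Python scripts to look and compute and a tool call to move; the robot and the scene stay as the last step left them, time stands still between calls to the robot, and variables do not carry over. Pictures are saved under pics/ and viewed, about 8 in all and at most 12, crops included, and the job is handed in when it is done.

Besides the shell and the picture viewer there is one more tool, called after "Emit:" as name(argument=value, ...) on one line, values as JSON. step_arm: Moves the arm, as the interface text tells. Its arguments: {"type":"object","properties":{"moves":{"type":"array"}},"required":["moves"]}

```bash
mkdir -p pics; python3 - <<'E'
from plant import sense, imaging, bot
import cv2,numpy as np
for n in("top","scene"):
    f=imaging.grab_frame(n); cv2.imwrite(f"pics/{n}0.png",f["frame"][:,:,::-1]); np.savez(f"{n}0.npz",**f)
    print(n,f["mtx"].tolist(),np.round(f["cam_to_world"],3).tolist())
s=sense(); print(s)
E
```

```text
top [[418.3277535584644, 0.0, 278.65126921789937], [0.0, 418.3277535584644, 209.54377735098407], [0.0, 0.0, 1.0]] [[0.008, -0.993, 0.122, 0.417], [-1.0, -0.005, 0.024, 0.067], [-0.023, -0.122, -0.992, 1.029], [0.0, 0.0, 0.0, 1.0]]
scene [[432.5615687925734, 0.0, 280.1592655302926], [0.0, 432.5615687925734, 210.90239168243932], [0.0, 0.0, 1.0]] [[0.304, 0.577, -0.758, 1.42], [0.952, -0.203, 0.228, -0.177], [-0.022, -0.792, -0.611, 0.831], [0.0, 0.0, 0.0, 1.0]]
{'time': 0.1, 'joint_pos': array([ 1.15189991,  0.47769898,  0.02231377,  1.55632012, -0.01151083,
        1.10929705, -0.08308393]), 'qd': array([ 1.25036233e-03, -1.81440406e-03, -2.47260458e-05, -3.14882110e-03,
        1.65102168e-04,  1.16414627e-03, -2.61123363e-04]), 'effort': array([ 4.03469108e-03, -5.84084237e+01,  1.53955143e+00, -2.73312825e+01,
       -5.43258491e-02,  1.31252073e-02,  6.94865230e-05]), 'eef_pos': array([ 0.20627463, -0.64215229,  0.22180447]), 'tcp_rot': array([ 8.08044143e-01, -5.89121401e-01, -6.70872253e-04, -4.32216968e-04]), 'ft_force': array([0.01057754, 0.03222603, 0.59818423]), 'ft_torque': array([0.0095397 , 0.01565872, 0.02806336]), 'grip_width': 0.9990999919799491}
```

View pics/top0.png

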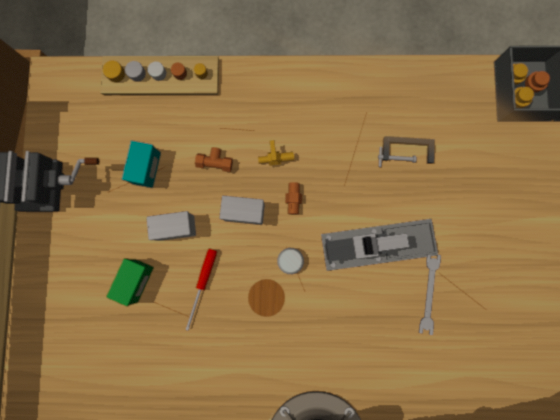

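View pics/scene0.png

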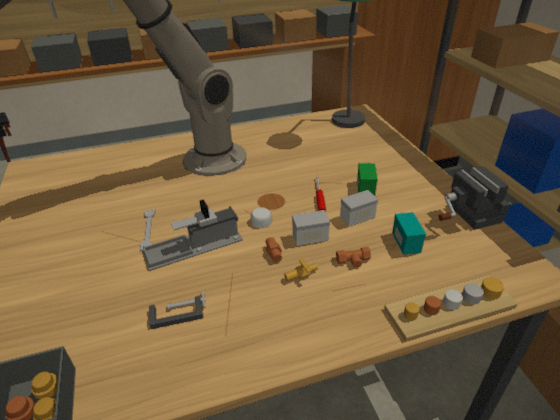

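The top view shows the grey tins at about (242,210) and (171,225). The carrier runs from (323,245) to (436,240), with its rail on the left (+y) and the bay on the right. The black grip is at about (368,246). Next I'll enlarge these regions to measure them.

```bash
cat > h.py <<'E'
import numpy as np,cv2
def ray(f,uv,z):
    T=f["cam_to_world"]; d=T[:3,:3]@np.linalg.inv(f["mtx"])@np.array([uv[0],uv[1],1.]); o=T[:3,3]
    return (o+d*(z-o[2])/d[2])
def proj(f,p):
    q=np.linalg.inv(f["cam_to_world"])@np.append(p,1); q=f["mtx"]@q[:3]; return q[:2]/q[2]
E
python3 - <<'E'
import cv2,numpy as np
from h import *
f=dict(np.load("top0.npz")); im=f["frame"]
hsv=cv2.cvtColor(im,cv2.COLOR_RGB2HSV)
m=((hsv[:,:,1]<70)&(hsv[:,:,2]>90)).astype(np.uint8)
n,l,st,c=cv2.connectedComponentsWithStats(m)
for i in range(1,n):
    if st[i,4]>150:
        cn=cv2.findContours((l==i).astype(np.uint8),0,1)[0][0]; print(st[i],cv2.minAreaRect(cn))
a=im[185:250,135:275]; b=im[210:280,315:445]
A=cv2.resize(a,None,fx=5,fy=5,interpolation=2)[:300]; B=cv2.resize(b,(650,350),interpolation=2)[:300]
A=cv2.copyMakeBorder(A,0,0,0,800-A.shape[1],0);B=cv2.copyMakeBorder(B,0,0,0,150,0)
cv2.imwrite("pics/crop1.png",np.vstack([A,B])[:,:,::-1])
E
```

```text
[   84     0   476    56 25480] ((321.4999694824219, 27.499996185302734), (474.99993896484375, 54.99999237060547), -0.0)
[125  61  17  17 224] ((133.0, 69.0), (16.0, 16.0), 90.0)
[147  62  17  15 198] ((155.0, 69.0), (14.0, 16.0), 90.0)
[  4 151   8  50 175] ((7.360656261444092, 175.5327911376953), (3.5308938026428223, 49.34197998046875), 5.194429397583008)
[ 22 151   7  51 171] ((24.631038665771484, 175.92759704589844), (3.570955991744995, 50.242515563964844), 4.763641834259033)
[220 196  44  27 984] ((241.20298767089844, 208.9702911376953), (41.99057388305664, 23.582380294799805), 5.710592269897461)
[147 211  43  29 985] ((167.6899871826172, 225.32998657226562), (23.7587890625, 42.28498840332031), 81.8698959350586)
[ 322  219  119  116 3450] ((385.7769470214844, 282.6212158203125), (114.5825424194336, 114.7806167602539), 82.03038787841797)
[278 248  25  26 515] ((290.0, 260.5), (25.0, 24.0), 90.0)
[ 273  393   82   27 1168] ((313.0234375, 405.31036376953125), (25.084434509277344, 81.2951889038086), 87.1844482421875)
```

View pics/crop1.png

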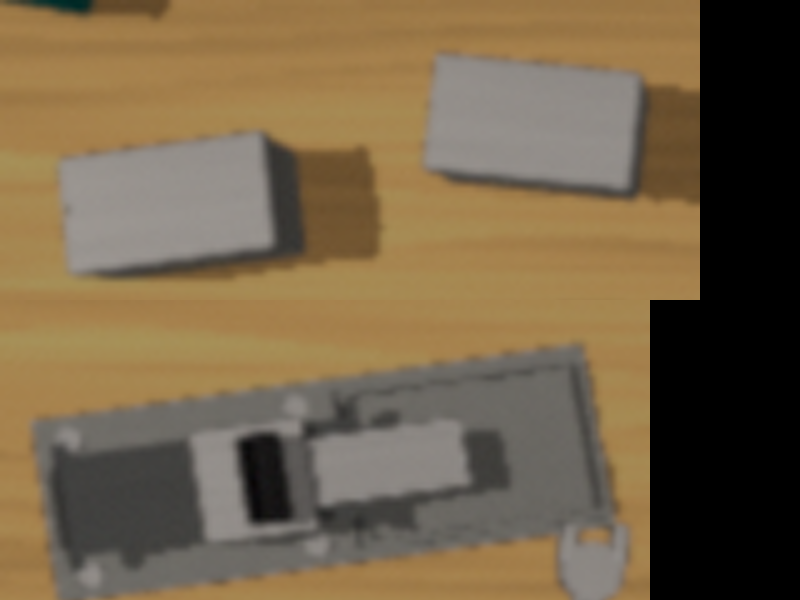

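The crop is clear: both tin top faces are clean, and in source pixels the carrier corners are about (322,234), (431.4,219), (437,253) and (327,270). The lock block top spans about (353.4,236.4) to (378.4,256), with the black grip on it.

```bash
python3 - <<'E'
import cv2,numpy as np
from h import *
f=dict(np.load("top0.npz")); im=f["frame"]
hsv=cv2.cvtColor(im,cv2.COLOR_RGB2HSV)
m=((hsv[:,:,1]<70)&(hsv[:,:,2]>90)).astype(np.uint8)
n,l,st,c=cv2.connectedComponentsWithStats(m)
for i in range(1,n):
    if 900<st[i,4]<1050:
        cn=cv2.findContours((l==i).astype(np.uint8),0,1)[0][0]
        w=np.array([ray(f,p[0]+0.0,.072)[:2] for p in cn])
        r=cv2.minAreaRect((w*1000).astype(np.float32)); b=cv2.boxPoints(r); e=[b[1]-b[0],b[2]-b[1]]; e=max(e,key=np.linalg.norm)
        print("tin",np.round(r[0],1),np.round(r[1],1),"long axis deg from x",np.degrees(np.arctan2(e[1],e[0]))%180)
P=lambda u,v:(315+u/5,210+(v-300)/5)
q=lambda L,z:np.round([ray(f,P(*a),z)[:2]*1000 for a in L],1)
C=q([(35,422),(582,345),(610,515),(60,600)],.010);print("carrier",C.tolist())
R=q([(582,345),(610,515)],.018);print("bay end z18",R.tolist())
B=q([(192,432),(302,420),(317,530),(207,543)],.095);print("block",B.tolist(),B.mean(0))
G=q([(237,437),(285,432),(293,520),(250,524)],.135);print("grip",G.tolist(),G.mean(0))
T=q([(460,420),(470,485)],.091);print("tip",T.tolist(),T.mean(0))
for a,b in((C[0],C[1]),(C[3],C[2]),(C[1],C[2]),(C[0],C[3])):
    d=a-b;print(np.linalg.norm(d),np.degrees(np.arctan2(d[1],d[0])))
E
```

```text
tin [536.1 176.9] [97.  54.9] long axis deg from x 84.47334
tin [497.3 346. ] [55.3 96.7] long axis deg from x 98.44801
carrier [[482.3, -14.1], [521.3, -279.3], [439.2, -289.6], [396.7, -25.7]]
bay end z18 [[520.5, -276.6], [439.1, -286.8]]
block [[472.8, -77.0], [478.5, -125.8], [429.9, -131.3], [423.9, -82.9]] [ 451.275 -104.25 ]
grip [[468.5, -89.8], [470.7, -110.2], [433.5, -112.8], [431.7, -94.7]] [ 451.1   -101.875]
tip [[479.2, -196.6], [450.3, -200.2]] [ 464.75 -198.4 ]
268.0523083280575 98.36588612403258
267.30031799457333 99.1486944666885
82.7435798113666 7.150782699816502
86.38240561595865 7.717369758802806
```

Sizes and offsets check out: the tins measure 97x55, and tip to grip is 95 mm. The carrier yaw is about +8.1° with its origin at about (470,-222). The lock is at about 0.044. I'll move above the grip.

Emit:
step_arm(moves=[[[0,20,45,0,0,0,-0.085],[0,20,45,0,0,0,-0.085],[0,20,45,0,0,0,0],[0,20,45,0,0,0,0],[0,20,45,0,0,0,0],[0,20,45,0,0,0,0],[0,20,45,0,0,0,0],[0,20,45,0,0,0,0]]])

```text
time: 1.1
eef_pos: [0.3667, -0.281, 0.2225]
tcp_rot: [0.755, -0.656, -0.0, 0.0]
ft_force: [0.8, -0.1, 0.1]
grip_width: 0.999
```

Emit:
step_arm(moves=[[[0,21,45,0,0,0,0],[0,21,45,0,0,0,0],[0,21,45,0,0,0,0],[0,22,44,0,0,0,0],[0,0,0,0,0,0,0],[0,0,0,0,0,0,0]]])

```text
time: 1.85
eef_pos: [0.4509, -0.1043, 0.2223]
tcp_rot: [0.755, -0.656, -0.0, 0.0]
ft_force: [-0.3, -0.7, 0.1]
grip_width: 1.003
```

```bash
python3 - <<'E'
from plant import sense, imaging
import cv2,numpy as np
f=imaging.grab_frame("wrist"); cv2.imwrite("pics/w1.png",f["frame"][:,:,::-1]); np.savez("w1.npz",**f)
print(f["mtx"].tolist(),np.round(f["cam_to_world"],3).tolist())
s=sense(); print(s["time"],s["eef_pos"],s["tcp_rot"],s["joint_pos"],s["ft_force"])
E
```

```text
[[336.9781813027505, 0.0, 279.87135904204496], [0.0, 336.9781813027505, 205.21815177865625], [0.0, 0.0, 1.0]] [[0.14, -0.948, -0.286, 0.529], [-0.99, -0.134, -0.042, -0.094], [0.001, 0.289, -0.957, 0.385], [0.0, 0.0, 0.0, 1.0]]
1.9 [ 0.45067822 -0.10487698  0.22234813] [ 7.54554341e-01 -6.56237344e-01 -2.34695420e-04  4.88996634e-04] [ 0.38206475  0.14536001 -0.3152996   2.02534752  0.05472628  0.97961558
 -1.39233119] [-1.02100271 -1.06293314  0.12219498]
```

View pics/w1.png

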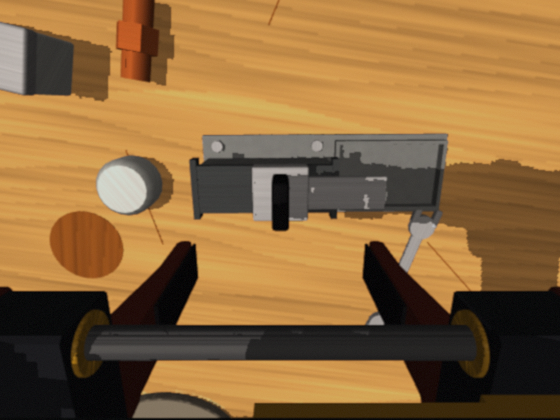

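The wrist view confirms the jaw axis is parallel to the carrier (bay lips horizontal). The grip is centred at column ~281, and the bay's far lip corner is at about (446,135). Now I'll cross-check the bay from this view.

```bash
python3 - <<'E'
import numpy as np
from h import *
f=dict(np.load("w1.npz"))
p=lambda u,v,z:np.round(ray(f,(u,v),z)*1000,1)[:2]
print("grip top",p(281,207,.135),"end",p(281,230,.135))
print("outer corner +x,-y",p(447,134.5,.018),"outer -x,-y",p(440,213,.018))
print("+x base corner at rail end",p(203,136,.006), p(203,136,.0))
print("bay inner +x-y floor",p(438.5,145.5,.018))
print("tongue tip",p(386.5,178,.091),p(386.5,209,.091))
R=np.array([[np.cos(.1414),-np.sin(.1414)],[np.sin(.1414),np.cos(.1414)]])
o=np.array([.4698,-.2225])
for n,c in dict(a=(45,-65,18),b=(-45,-65,18),t1=(15,26,91),t2=(-15,26,91),g=(0,121,135),i=(35,-56,18),gb=(-20,121,135)).items():
    w=R@np.array(c[:2])/1000+o; print(n,proj(f,[*w,c[2]/1000]).round(1))
E
```

```text
grip top [ 453.1 -106.2] end [ 434.2 -108.9]
outer corner +x,-y [ 522.8 -276.3] outer -x,-y [ 435.9 -293.4]
+x base corner at rail end [483.1 -15.3] [482.4 -14.1]
bay inner +x-y floor [ 510.2 -270.5]
tongue tip [ 479.6 -197.5] [ 451.3 -204.2]
a [451.  134.4]
b [439.5 214.2]
t1 [383.7 176. ]
t2 [380.8 208.3]
g [276.4 206.8]
i [441.3 143.8]
gb [276.5 230.9]
```

Emit:
step_arm(moves=[[[0,1,-2,-40,0,0,0],[0,0,0,-40,0,0,0],[0,0,0,-28,0,0,0],[0,0,0,-12,0,0,0],[1,0,0,0,0,0,0],[1,0,0,0,0,0,0],[1,0,0,0,0,0,0],[1,0,0,0,0,0,0]]])

```text
time: 2.9
eef_pos: [0.4529, -0.1058, 0.1033]
tcp_rot: [0.755, -0.656, 0.001, -0.0]
ft_force: [-0.7, 0.1, 0.6]
grip_width: 0.586
```

Emit:
step_arm(moves=[[[1,0,0,0,0,0,0],[1,0,0,0,0,0,0],[1,0,0,0,0,0,0]]])

```text
time: 3.28
eef_pos: [0.4524, -0.1057, 0.1027]
tcp_rot: [0.755, -0.656, 0.0, -0.0]
ft_force: [-0.7, 0.0, 1.0]
grip_width: 0.247
```

Emit:
step_arm(moves=[[[1,0,0,0,0,0,0],[1,0,0,0,0,0,0],[1,-1,7,0,0,0,0],[1,-1,7,0,0,0,0],[1,-1,7,0,0,0,0],[1,-1,7,0,0,0,0],[1,-1,7,0,0,0,0],[1,0,0,0,0,0,0]]])

```text
time: 4.28
eef_pos: [0.4471, -0.0692, 0.1026]
tcp_rot: [0.756, -0.655, -0.001, -0.0]
ft_force: [-1.9, 1.1, 0.8]
grip_width: 0.157
```

Emit:
step_arm(moves=[[[1,-0.6,4,0,0,0,0],[1,-0.6,4,0,0,0,0],[1,-0.3,2,0,0,0,0],[1,0,0,0,0,0,0]]])

```text
time: 4.78
eef_pos: [0.4458, -0.0604, 0.1026]
tcp_rot: [0.755, -0.656, -0.0, -0.0]
ft_force: [-0.9, -2.7, 0.2]
grip_width: 0.162
```

Emit:
step_arm(moves=[[[1,-0.4,3,0,0,0,0],[1,-0.3,2,0,0,0,0],[1,0,0,0,0,0,0]]])

```text
time: 5.15
eef_pos: [0.4457, -0.0599, 0.1027]
tcp_rot: [0.754, -0.657, 0.002, 0.001]
ft_force: [3.3, -16.3, -3.7]
grip_width: 0.159
```

The lock is against the open stop (16 N, no further motion). I'll ease off, release, rise and go over the near tin.

Emit:
step_arm(moves=[[[0,0.5,-4,0,0,0,0],[0,0,0,0,0,0,0],[0,0,0,0,0,0,0],[0,0,0,0,0,0,0],[0,0,0,30,0,0,0],[0,0,0,45,0,0,0],[0,0,0,45,0,0,0],[0,0,0,0,0,0,0]]])

```text
time: 6.15
eef_pos: [0.4481, -0.0594, 0.2259]
tcp_rot: [0.755, -0.656, 0.003, -0.002]
ft_force: [0.3, 0.0, -0.8]
grip_width: 0.993
```

Emit:
step_arm(moves=[[[0,11,30,0,0,0,0.167],[0,11,30,0,0,0,0.167],[0,11,30,0,0,0,0.167],[0,11,30,0,0,0,0.167],[0,11,30,0,0,0,0.167],[0,11,30,0,0,0,0.167],[0,11,30,0,0,0,0.167],[0,13,30,0,0,0,0.164]]])

```text
time: 7.15
eef_pos: [0.5353, 0.1813, 0.2214]
tcp_rot: [0.999, -0.046, -0.001, 0.0]
ft_force: [0.9, 0.4, 0.5]
grip_width: 1.002
```

Emit:
step_arm(moves=[[[0,0,0,0,0,0,0],[0,0,0,0,0,0,0]]])

```text
time: 7.4
eef_pos: [0.5351, 0.1796, 0.2216]
tcp_rot: [0.999, -0.049, -0.001, 0.0]
ft_force: [-1.1, -0.7, 0.2]
grip_width: 1.0
```

```bash
python3 - <<'E'
from plant import sense, imaging
import cv2,numpy as np
from h import *
g=imaging.grab_frame("top"); np.savez("top2.npz",**g)
f=imaging.grab_frame("wrist"); np.savez("w2.npz",**f)
cv2.imwrite("pics/w2.png",np.hstack([f["frame"],g["frame"][180:290,310:450].repeat(3,0).repeat(3,1)[:330,:240]] if 0 else [f["frame"]])[:,:,::-1])
s=sense(); print(s["time"],s["eef_pos"],s["tcp_rot"],s["joint_pos"],s["ft_force"])
q=s["tcp_rot"];print("jaw deg",np.degrees(np.arctan2(2*q[0]*q[1],q[0]**2-q[1]**2)))
hsv=cv2.cvtColor(f["frame"],cv2.COLOR_RGB2HSV)
m=((hsv[:,:,1]<60)&(hsv[:,:,2]>120)).astype(np.uint8)
n,l,st,c=cv2.connectedComponentsWithStats(m)
for i in range(1,n):
    if st[i,4]>1500:
        cn=cv2.findContours((l==i).astype(np.uint8),0,1)[0][0]
        w=np.array([ray(f,p[0],.072)[:2] for p in cn])
        r=cv2.minAreaRect((w*1000).astype(np.float32)); b=cv2.boxPoints(r); e=max([b[1]-b[0],b[2]-b[1]],key=np.linalg.norm)
        print(st[i],np.round(r[0],1),np.round(r[1],1),np.degrees(np.arctan2(e[1],e[0]))%180)
E
```

```text
7.5 [0.5353693  0.17900651 0.22211287] [ 9.98765912e-01 -4.96609223e-02 -3.77367971e-04  5.51045884e-04] [ 0.07089824  0.36507314 -0.63324573  1.79011998  0.2442709   1.06671167
 -0.74962054] [0.18484338 0.77826472 0.23708614]
jaw deg -5.6930654659911255
[ 182    0   79   66 3882] [500.5 323.3] [53.7 51.9] 7.976717
[ 253  141   59   98 5468] [536.5 176.1] [95.7 54. ] 84.504395
```

View pics/w2.png

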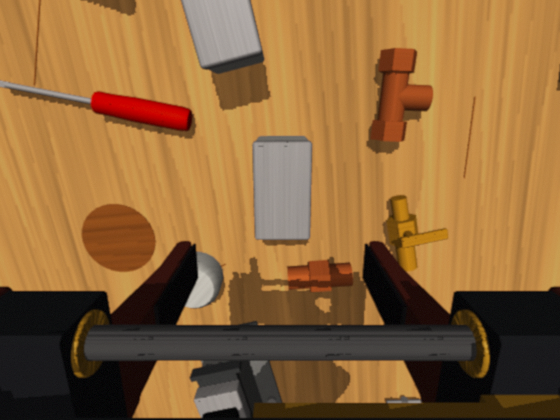

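The wrist view shows the near tin at (282,190), squared to the jaws. It measures (536.5,176.1), 95.7x54, which agrees with the top view. I'll descend and grasp.

Emit:
step_arm(moves=[[[0,1,-2.5,-50,0,0,0],[0,0,0,-50,0,0,0],[0,0,0,-45,0,0,0],[0,0,0,-27,0,0,0],[0,0,0,-15,0,0,0],[0,0,0,0,0,0,0],[1,0,0,0,0,0,0],[1,0,0,0,0,0,0]]])

```text
time: 8.5
eef_pos: [0.5376, 0.1781, 0.0369]
tcp_rot: [0.999, -0.049, 0.001, -0.0]
ft_force: [0.4, -0.2, -0.2]
grip_width: 0.811
```

Emit:
step_arm(moves=[[[1,0,0,0,0,0,0],[1,0,0,0,0,0,0],[1,0,0,0,0,0,0],[1,0,0,0,0,0,0]]])

```text
time: 9.0
eef_pos: [0.537, 0.1779, 0.0361]
tcp_rot: [0.999, -0.049, 0.0, 0.0]
ft_force: [-0.2, -0.9, 5.7]
grip_width: 0.611
```

Emit:
step_arm(moves=[[[1,0,0,8,0,0,0],[1,0,0,12,0,0,0],[1,0,0,10,0,0,0],[1,0,0,0,0,0,0],[1,0,0,0,0,0,0],[1,0,0,0,0,0,0]]])

```text
time: 9.75
eef_pos: [0.5364, 0.1776, 0.0653]
tcp_rot: [0.999, -0.049, -0.0, 0.0]
ft_force: [0.1, -0.0, -3.6]
grip_width: 0.612
```

Emit:
step_arm(moves=[[[1,0,0,0,0,0,0]]])

```text
time: 9.88
eef_pos: [0.5365, 0.1777, 0.0654]
tcp_rot: [0.999, -0.048, -0.0, 0.0]
ft_force: [0.1, 0.7, -3.0]
grip_width: 0.612
```

Emit:
step_arm(moves=[[[1,0,0,0,0,0,0]]])

```text
time: 10.0
eef_pos: [0.5366, 0.1778, 0.0655]
tcp_rot: [0.999, -0.048, -0.0, 0.0]
ft_force: [0.4, -0.0, -3.5]
grip_width: 0.613
```

Emit:
step_arm(moves=[[[1,0,0,0,0,0,0]]])

```text
time: 10.12
eef_pos: [0.5367, 0.1778, 0.0656]
tcp_rot: [0.999, -0.048, -0.0, 0.0]
ft_force: [0.8, 0.1, -2.7]
grip_width: 0.613
```

About 3.2 N, so roughly 0.33 kg: this is the light tin. I'll set it back.

Emit:
step_arm(moves=[[[1,0,0,-12,0,0,0],[1,0,0,-11,0,0,0],[1,0,0,-5,0,0,0],[1,0,0,-2,0,0,0],[1,0,0,0,0,0,0],[1,0,0,0,0,0,0]]])

```text
time: 10.88
eef_pos: [0.536, 0.1775, 0.0361]
tcp_rot: [0.999, -0.048, -0.001, 0.001]
ft_force: [-4.6, -2.7, 7.1]
grip_width: 0.616
```

Contact with the bench at the same height as the grasp. I'll release, rise and go to the second tin.

Emit:
step_arm(moves=[[[0,0,0,0,0,0,0],[0,0,0,0,0,0,0],[0,0,0,0,0,0,0],[0,0,0,15,0,0,0],[0,0,0,50,0,0,0],[0,0,0,50,0,0,0],[0,0,0,50,0,0,0]]])

```text
time: 11.75
eef_pos: [0.5366, 0.178, 0.2033]
tcp_rot: [0.999, -0.048, 0.0, -0.0]
ft_force: [0.4, -0.0, 0.5]
grip_width: 0.998
```

Emit:
step_arm(moves=[[[0,-10,42,0,0,0,0.061],[0,-10,42,0,0,0,0.061],[0,-10,42,0,0,0,0.061],[0,-9,42,0,0,0,0.061],[0,0,0,0,0,0,0],[0,0,0,0,0,0,0]]])

```text
time: 12.5
eef_pos: [0.498, 0.3452, 0.2011]
tcp_rot: [0.997, 0.073, 0.0, 0.0]
ft_force: [0.4, -0.5, -0.2]
grip_width: 0.998
```

```bash
cat > w.py <<'E'
from plant import sense, imaging
import cv2,numpy as np,sys
from h import *
f=imaging.grab_frame(sys.argv[1]); np.savez(sys.argv[2]+".npz",**f)
cv2.imwrite("pics/"+sys.argv[2]+".png",f["frame"][:,:,::-1])
s=sense(); print(s["time"],s["eef_pos"],s["joint_pos"].round(2),s["ft_force"])
q=s["tcp_rot"];print("jaw deg",np.degrees(np.arctan2(2*q[0]*q[1],q[0]**2-q[1]**2)))
hsv=cv2.cvtColor(f["frame"],cv2.COLOR_RGB2HSV)
m=((hsv[:,:,1]<60)&(hsv[:,:,2]>(120 if sys.argv[1]=="wrist" else 90))).astype(np.uint8)
n,l,st,c=cv2.connectedComponentsWithStats(m)
for i in range(1,n):
    if 700<st[i,4]<9000:
        cn=cv2.findContours((l==i).astype(np.uint8),0,1)[0][0]
        w=np.array([ray(f,p[0],.072)[:2] for p in cn])
        r=cv2.minAreaRect((w*1000).astype(np.float32)); b=cv2.boxPoints(r); e=max([b[1]-b[0],b[2]-b[1]],key=np.linalg.norm)
        print(st[i],np.round(r[0],1),np.round(r[1],1),np.degrees(np.arctan2(e[1],e[0]))%180)
E
python3 w.py wrist w3
```

```text
12.55 [0.49835451 0.34453368 0.200947  ] [-0.18  0.48 -0.71  1.71  0.34  1.08 -0.85] [0.08833707 0.27399232 0.85785367]
jaw deg 8.3181063590258
[ 249  141   63  104 6260] [497.5 344.8] [54.  95.6] 98.2369
[ 161  362   44   53 1651] [424.5 117.2] [72.7 42. ] 69.11552
```

Emit:
step_arm(moves=[[[0,-0.5,0,-50,0,0,0],[0,0,0,-50,0,0,0],[0,0,0,-38,0,0,0],[0,0,0,-18,0,0,0],[0,0,0,-10,0,0,0],[1,0,0,0,0,0,0],[1,0,0,0,0,0,0],[1,0,0,0,0,0,0]]])

```text
time: 13.55
eef_pos: [0.4979, 0.3463, 0.0358]
tcp_rot: [0.997, 0.073, 0.001, -0.0]
ft_force: [0.2, -0.4, -0.2]
grip_width: 0.695
```

Emit:
step_arm(moves=[[[1,0,0,0,0,0,0],[1,0,0,0,0,0,0],[1,0,0,0,0,0,0]]])

```text
time: 13.92
eef_pos: [0.4978, 0.3461, 0.0354]
tcp_rot: [0.997, 0.073, 0.001, -0.0]
ft_force: [-0.5, -0.6, 6.0]
grip_width: 0.615
```

```bash
python3 w.py top t3
```

```text
13.975 [0.49774995 0.34613945 0.03538836] [-0.27  0.67 -0.6   1.83  0.51  0.8  -0.99] [-0.17553401 -1.59350062  5.07237644]
jaw deg 8.407309386753829
[  75  175  128  120 6520] [486.6 415.5] [307.1 143.8] 56.215496
[220 196  44  27 956] [535.4 175.8] [97.3 54. ] 84.70926
[ 334  219  107  116 3069] [ 375.3 -165. ] [252.2 232.6] 8.321133
[ 279  280  117  140 3943] [244.5 -59.7] [331.6 134.2] 34.39982
[ 199  360   84   60 2507] [117.4 175.3] [195.5  83. ] 47.11518
```

Tin 1 stands where it was. I'll lift the far tin.

Emit:
step_arm(moves=[[[1,0,0,8,0,0,0],[1,0,0,12,0,0,0],[1,0,0,15,0,0,0],[1,0,0,0,0,0,0],[1,0,0,0,0,0,0],[1,0,0,0,0,0,0]]])

```text
time: 14.72
eef_pos: [0.4969, 0.3454, 0.0692]
tcp_rot: [0.997, 0.073, -0.0, 0.0]
ft_force: [-0.2, -1.2, -6.6]
grip_width: 0.614
```

Emit:
step_arm(moves=[[[1,0,0,0,0,0,0],[1,0,0,0,0,0,0]]])

```text
time: 14.98
eef_pos: [0.4971, 0.3458, 0.0694]
tcp_rot: [0.997, 0.073, -0.0, 0.0]
ft_force: [-0.2, 0.6, -7.2]
grip_width: 0.612
```

About 7 N, so roughly 0.7 kg: the far tin is the heavy one. I'll raise it above the grip height and carry it to the bay.

Emit:
step_arm(moves=[[[1,0,0,30,0,0,0],[1,0,0,45,0,0,0],[1,0,0,45,0,0,0],[1,-1,-25,15,0,0,0],[1,-2,-42,0,0,0,0],[1,-2,-42,0,0,0,0],[1,-2,-42,0,0,0,0],[1,-2,-42,0,0,0,0]]])

```text
time: 15.98
eef_pos: [0.4878, 0.1515, 0.2046]
tcp_rot: [0.997, 0.074, 0.0, 0.0]
ft_force: [0.4, -0.2, -7.8]
grip_width: 0.613
```

Emit:
step_arm(moves=[[[1,-2,-42,0,0,0,0],[1,-2,-42,0,0,0,0],[1,-2,-42,0,0,0,0],[1,-2,-42,0,0,0,0],[1,-2,-42,0,0,0,0],[1,-2,-42,0,0,0,0],[1,-2,-42,0,0,0,0],[1,-3,-42,0,0,0,0]]])

```text
time: 16.98
eef_pos: [0.471, -0.1841, 0.2047]
tcp_rot: [0.997, 0.074, 0.0, 0.0]
ft_force: [0.6, 1.1, -8.1]
grip_width: 0.616
```

Emit:
step_arm(moves=[[[1,-2,-25,0,0,0,0],[1,-1,-14,0,0,0,0],[1,0,0,0,0,0,0],[1,0,0,0,0,0,0],[1,0,0,0,0,0,0]]])

```text
time: 17.6
eef_pos: [0.4685, -0.2207, 0.2047]
tcp_rot: [0.997, 0.075, 0.0, -0.0]
ft_force: [0.0, -0.5, -7.2]
grip_width: 0.611
```

```bash
python3 w.py wrist w4
```

```text
17.65 [ 0.46851524 -0.22101572  0.20474782] [ 0.77  0.29 -0.53  1.92  0.17  0.98  0.31] [ 0.53766946 -0.16273729 -7.4847152 ]
jaw deg 8.530419670844378
[ 263   25   39   94 3533] [ 454.6 -119.8] [31.1 71.1] 98.56992
[  77  171  134   54 1831] [ 347.9 -247.1] [ 25.8 122.7] 172.00708
```

View pics/w4.png

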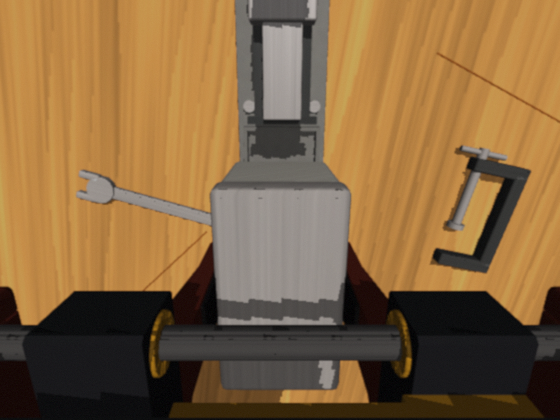

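The view shows the tin held square to the carrier. Its far top edge is at row ~187, columns 213–349. The tongue tip is at row 120 (columns 263–301), and the carrier edges are visible at columns ~239–328.

```bash
python3 - <<'E'
import numpy as np
from h import *
f=dict(np.load("w4.npz"));th=np.radians(8.1)
R=np.array([[np.cos(th),-np.sin(th)],[np.sin(th),np.cos(th)]]);o=np.array([469.3,-222.8])
def L(n,u,v,z):
    w=ray(f,(u,v),z)[:2]*1000; print(n,w.round(1),"carrier",(R.T@(w-o)).round(1))
L("tip l",263,120,.091);L("tip r",301,120,.091)
L("tin far l",213,187,.2417);L("tin far r",349,187,.2417)
L("tin lower l",239,163,.1697);L("tin lower r",324,163,.1697)
L("edge l",239,150,.018);L("edge r",326,150,.018)
L("edge top l",237,60,.01);L("edge top r",327,60,.01)
E
```

```text
tip l [ 445. -158.] carrier [-14.9  67.6]
tip r [ 475.  -153.5] carrier [15.4 67.9]
tin far l [ 435.6 -177.8] carrier [-27.   49.3]
tin far r [ 487.3 -170. ] carrier [25.2 49.8]
tin lower l [ 437.6 -180.4] carrier [-25.4  46.4]
tin lower r [ 487.3 -173. ] carrier [24.8 46.8]
edge l [ 421.6 -195.2] carrier [-43.4  34. ]
edge r [ 510.4 -181.9] carrier [46.5 34.7]
edge top l [ 408.8 -109.4] carrier [-43.9 120.8]
edge top r [496.1 -96.2] carrier [ 44.4 121.6]
```

The tin is within about 1–2 mm of the bay centre and square to it. I'll lower it, slowing at the end.

Emit:
step_arm(moves=[[[1,1,-1,-40,0,0,0],[1,0,0,-45,0,0,0],[1,0,0,-35,0,0,0],[1,0,0,-20,0,0,0],[1,0,0,-12,0,0,0],[1,0,0,-4,0,0,0],[1,0,0,0,0,0,0]]])

```text
time: 18.52
eef_pos: [0.4698, -0.2233, 0.0492]
tcp_rot: [0.997, 0.073, 0.0, 0.0]
ft_force: [0.3, 0.7, -7.4]
grip_width: 0.615
```

Emit:
step_arm(moves=[[[1,0,0,-3,0,0,0],[1,0,0,-2,0,0,0],[1,0,0,0,0,0,0]]])

```text
time: 18.9
eef_pos: [0.4692, -0.2232, 0.0437]
tcp_rot: [0.997, 0.073, 0.0, 0.0]
ft_force: [0.2, -0.5, -7.3]
grip_width: 0.614
```

Emit:
step_arm(moves=[[[1,0,0,-1.5,0,0,0],[1,0,0,-1,0,0,0],[1,0,0,0,0,0,0]]])

```text
time: 19.27
eef_pos: [0.4692, -0.2232, 0.0414]
tcp_rot: [0.997, 0.073, -0.0, 0.0]
ft_force: [0.0, 0.3, -2.8]
grip_width: 0.611
```

Emit:
step_arm(moves=[[[1,0,0,-0.7,0,0,0],[0,0,0,0,0,0,0],[0,0,0,0,0,0,0],[0,0,0,0,0,0,0],[0,0,0,10,0,0,0],[0,0,0,50,0,0,0],[0,0,0,60,0,0,0],[0,0,0,60,0,0,0]]])

```text
time: 20.27
eef_pos: [0.469, -0.2229, 0.2229]
tcp_rot: [0.997, 0.074, 0.0, -0.0]
ft_force: [0.6, -1.5, 0.4]
grip_width: 1.0
```

Emit:
step_arm(moves=[[[0,-2,20,0,0,0,-0.17],[0,-3,20,0,0,0,-0.17],[0,-3,20,0,0,0,-0.17],[0,-3,20,0,0,0,-0.17],[0,-3,20,0,0,0,-0.17],[0,-3,20,0,0,0,-0.17],[0,-3,20,0,0,0,-0.17],[0,-3,20,0,0,0,-0.17]]])

```text
time: 21.28
eef_pos: [0.4461, -0.0623, 0.2211]
tcp_rot: [0.82, -0.572, 0.0, -0.0]
ft_force: [-0.1, 0.0, 0.3]
grip_width: 1.002
```

Emit:
step_arm(moves=[[[0,0,0,0,0,0,-0.17],[0,0,0,0,0,0,-0.045],[0,0,0,0,0,0,0]]])

```text
time: 21.65
eef_pos: [0.4463, -0.063, 0.221]
tcp_rot: [0.756, -0.655, 0.0, -0.0]
ft_force: [-0.5, -0.3, 0.6]
grip_width: 0.999
```

```bash
python3 w.py wrist w5
```

```text
21.7 [ 0.44628357 -0.06303819  0.22092202] [ 0.43  0.14 -0.46  2.04  0.07  0.97 -1.5 ] [-0.3134657   0.19235974  0.24384349]
jaw deg -81.74278163357823
[   0   12   75   85 4933] [533.9 157.9] [60.5 54.3] 84.638214
[ 240  137  139   22 2287] [490.2 -84.9] [ 19.2 126. ] 98.2488
[ 134  161   52   54 2078] [430.7  49.9] [50.1 47.5] 50.121487
[ 404  164  106   16 1225] [ 487.9 -225.3] [14.3 98.3] 98.24773
[ 248  170   57   53 1220] [439.6 -61.6] [51.7 52.8] 98.24659
[424 229  44  66 752] [ 394.5 -241.1] [23.6 73.7] 176.36021
```

View pics/w5.png

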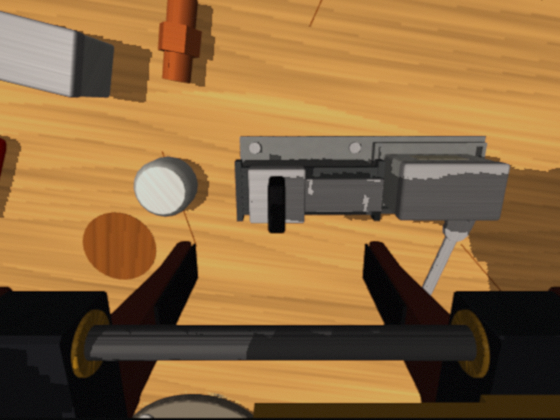

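The tin sits squarely in the bay (columns 385–507, rows 155–220) and clear of the tongue. The grip is at (277,205). I'll grasp it and slide it home.

Emit:
step_arm(moves=[[[0,-0.5,2.5,-40,0,0,0],[0,0,0,-40,0,0,0],[0,0,0,-27,0,0,0],[0,0,0,-11,0,0,0],[1,0,0,0,0,0,0],[1,0,0,0,0,0,0],[1,0,0,0,0,0,0],[1,0,0,0,0,0,0]]])

```text
time: 22.7
eef_pos: [0.4461, -0.0608, 0.1031]
tcp_rot: [0.756, -0.655, 0.001, -0.0]
ft_force: [-0.7, -0.2, 0.7]
grip_width: 0.583
```

Emit:
step_arm(moves=[[[1,0,0,0,0,0,0],[1,0,0,0,0,0,0],[1,0,0,0,0,0,0],[1,0,0,0,0,0,0],[1,0,0,0,0,0,0],[1,0.5,-4,0,0,0,0],[1,1,-7,0,0,0,0],[1,1,-7,0,0,0,0]]])

```text
time: 23.7
eef_pos: [0.4484, -0.0789, 0.1024]
tcp_rot: [0.756, -0.655, -0.0, -0.0]
ft_force: [0.3, 2.4, -1.3]
grip_width: 0.152
```

Emit:
step_arm(moves=[[[1,1,-7,0,0,0,0],[1,1,-7,0,0,0,0],[1,1,-7,0,0,0,0],[1,1,-7,0,0,0,0],[1,1,-7,0,0,0,0],[1,1,-7,0,0,0,0],[1,0.5,-4,0,0,0,0],[1,0,0,0,0,0,0]]])

```text
time: 24.7
eef_pos: [0.4552, -0.1256, 0.1025]
tcp_rot: [0.756, -0.655, 0.001, -0.0]
ft_force: [5.1, -0.4, -6.6]
grip_width: 0.157
```

Emit:
step_arm(moves=[[[1,0.4,-3,0,0,0,0],[1,0.2,-2,0,0,0,0],[1,0.1,-1,0,0,0,0],[1,0,0,0,0,0,0]]])

```text
time: 25.2
eef_pos: [0.4558, -0.1294, 0.1025]
tcp_rot: [0.756, -0.654, -0.0, -0.001]
ft_force: [4.4, 5.6, -4.8]
grip_width: 0.157
```

Emit:
step_arm(moves=[[[1,0.2,-1.5,0,0,0,0],[1,0.2,-1.5,0,0,0,0],[1,0,0,0,0,0,0]]])

```text
time: 25.58
eef_pos: [0.4558, -0.1295, 0.1025]
tcp_rot: [0.757, -0.654, -0.002, -0.001]
ft_force: [1.7, 14.9, -1.8]
grip_width: 0.156
```

The closed stop is reached: 14.9 N with no motion, and travel of 70.0 mm between stops. I'll ease off, release and rise clear.

Emit:
step_arm(moves=[[[0,-0.4,3.5,0,0,0,0],[0,0,0,0,0,0,0],[0,0,0,0,0,0,0],[0,0,0,0,0,0,0],[0,0,0,30,0,0,0],[0,0,0,45,0,0,0],[0,0,0,60,0,0,0],[0,0,0,40,0,0,0]]])

```text
time: 26.58
eef_pos: [0.4559, -0.1305, 0.2802]
tcp_rot: [0.756, -0.655, 0.001, -0.0]
ft_force: [0.5, -0.4, -0.0]
grip_width: 0.991
```

Emit:
step_arm(moves=[[[0,0,30,0,0,0,0],[0,0,45,0,0,0,0],[0,0,30,0,0,0,0],[0,0,0,0,0,0,0],[0,0,0,0,0,0,0]]])

```text
time: 27.2
eef_pos: [0.4553, -0.0263, 0.2774]
tcp_rot: [0.755, -0.655, 0.0, 0.0]
ft_force: [-0.4, -0.8, 0.8]
grip_width: 1.004
```

```bash
python3 w.py scene s6; python3 w.py top t6
```

```text
27.25 [ 0.45534754 -0.02655266  0.27733206] [ 0.43  0.09 -0.54  1.96  0.05  1.11 -1.56] [ 0.15025218  0.22620438 -0.51662271]
jaw deg -81.92909953788228
[ 233   52   79   56 3508] [-537.6  415.2] [424.9 685.1] 167.23735
[ 292  210   38   35 1004] [572.  167.1] [100.6 139.1] 166.31506
[ 141  232  101   38 1236] [ 517.3 -156.9] [129.9 246.8] 97.433235
[ 355  365   51   55 1063] [1064.3  110.1] [114.3  44.7] 0.18182352
27.3 [ 0.4553576  -0.02659849  0.27731057] [ 0.43  0.09 -0.54  1.96  0.05  1.11 -1.56] [-0.20237163 -0.12944258 -0.15699594]
jaw deg -81.94791958031641
[ 220  196   44   28 1003] [534.1 176.6] [97.  56.5] 84.47582
[ 273  393   81   27 1153] [106.2  13.7] [ 52.  174.2] 93.57599
```

View pics/s6.png

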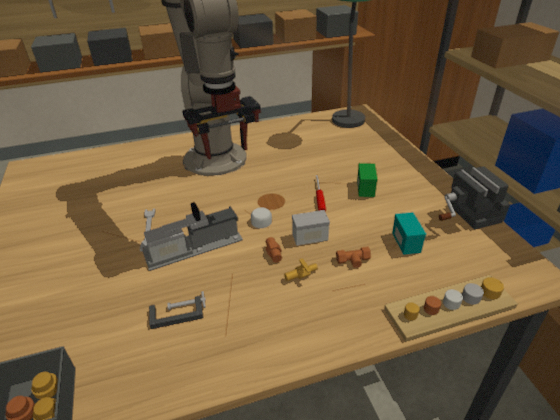

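View pics/t6.png

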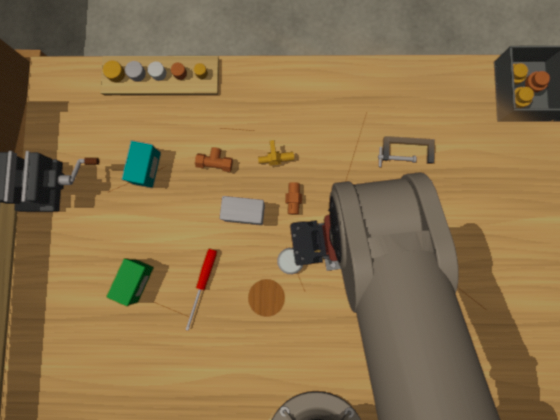

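The scene view shows the tin upright in the bay at about (168,240), with the grip at (197,212) moved to the bay end. The light tin is at (310,228), and all bystanders are at their starting pixels. The robot is clear.

```bash
python3 -c "
from plant import workorder
print(workorder.hand_in())"
```

```text
the job is handed in; nothing more can be done
None
```

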